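# Tap the press-on caps home, smallest bottle first

### The arm

A 6-joint arm with a two-finger parallel gripper is mounted at the origin on the work surface. World frame = base frame: x ahead of the robot, y to its left, z up, the work surface at z = 0. Lengths are in mm, angles in degrees, forces in N, time in s.
With the tool pointing down it reaches from about 350 to 850 mm from the base axis. Payload 8.1 kg.
Tool frame: the origin (TCP) lies midway between the tips of the shut fingers; the grasp point (between the pads) lies 19 mm behind it; z points along the fingers, y is the line along which they close (so a half turn about z gives the same grasp; the last joint's range is limited). The gripper opens to 85 mm and grips with 20 to 120 N. Pads are 22 mm wide; open, the fingers measure 114 mm over their backs; the gripper's body (76 mm by 85 mm) begins 54 mm behind the grasp point. The pads swing forward as they close: fully open they stand 13 mm farther back than shut.
Start: joints at [71.998, 7.471, 85.268, -0, 87.261, -4.893], TCP at [136.063, 584.373, 206.592] pointing down, gripper open.
Joint ranges: [-169.43, 169.43], [-51.17, 129.36], [1.28, 143.12], [-76.62, 256.62], [0, 156.53], [-152.29, 152.29]. Speed limits (degrees/s): [136.94, 136.94, 159.86, 180, 180, 180].

### API

Orientations are given as [roll, pitch, yaw] about the fixed x, y, z axes, in that order (R = Rz(yaw) Ry(pitch) Rx(roll)).
In Python, from bench import r gives the robot as it stands.
- The arm moves only by the tool send_rows, never from a script. Its argument "increments" is a list of rows, each a list of 6 numbers: the shift along the tool's x, y, z in mm, then the turn, a rotation vector about the tool's x, y, z in rad. A call has 1 to 5 rows; each row shifts and turns the commanded pose from where the row before left it, along the tool's axes as they then stand; what a row does not reach is not made up. A row lasts 1/8 s, in which the tool goes at most 62.5 mm and 10.7 degrees, less where a joint would pass 70% of its speed; a pose out of reach is approached as far as the arm can. A call is refused whole if a number of a shift passes 62.5 or a number of a turn 0.188, either way. A call with a gripper value outside its range is refused whole. "grip" is the closure, from -1 (fully open) to 1 (shut), set as the call begins (left out, the last holds). The fingers move at their own pace and stop on an object; "grip_force" is the grip in N (left out, the last holds). Time passes only in rows, so rows that do not move let the fingers close. It gives the time, the measured TCP pose, the force, the opening and the grip force at its end, in the units of the state.
- r.sense(): the state, without advancing time (a new reading comes with each control period).
- r.snapshot(name): name is "side" or "top" or "wrist"; returns a dict with "img" (420x560x3 uint8, blue, green, red), "z_map" (420x560 float32, mm along the optical axis (not along the pixel's ray), 0 where there is no reading), "fx", "fy", "cx", "cy" (pixels), "D" ([k1, k2, p1, p2, k3] as OpenCV has them; the pictures are not rectified), "view" (4x4, takes a point from world to camera coordinates). Camera axes: x right, y down, z forward; pixel columns grow to the right and rows downward; lengths in mm; the calibration is good to about 2 mm. A picture is of the moment at which its call begins.
- r.hand_in(): hands the job in; it is judged then, once.
The state is a dict: "time": time; "joint_pos": joint angles; "qd": joint speeds; "joint_efforts": joint torques, N m; "tool_pos": TCP position; "tcp_rot": TCP orientation; "ft_force": force on the tool from outside, world axes, zero at the start; "wrist_torque": the same for the moment, N m; "finger_gap": finger opening in mm; "grip_force": force on a finger pad.
Only numpy, scipy, OpenCV 4.12 (cv2) and the standard library are available. Lean on these libraries where they do the work, as an engineer would, in place of code of your own. Each camera call takes 0.05 s, during which the arm holds its last target. There are 200 camera calls.

### The job

Three filled black bottles stand on the bench with their white press-on caps still standing proud of the shoulder. Tap each cap lightly with the fingertips until it is fully home, first on the short bottle, then on the middle one, then on the tall one. Do not lift, tip or push the bottles about, press gently (no more than 15 N), leave everything else where it is, and finish clear of everything.

Things in the scene. Friction and masses are not known exactly. Their poses are not given: they have to be found in the camera images.
- bottle_short: the short one of the three filled matt black bottles with a white cap standing proud: 46 mm diameter, 100 mm high to the top of the cap when that is fully up, 90 mm when it is fully home; round, loose, upright on the table. Origin at the centre of its underside, z up its axis
- cap_short (a joint): push-on travel of the short bottle's cap, m: 0 = fully raised, 0.010 = fully home; starts at 0 to 0.002. It slides stiffly (about 4 N) and stays where it is left. The neck under it is soft: it gives 0.7 mm per N (3 mm at those 4 N) up to 14 mm and springs back when let go, so a finger travels about 11 to 14 mm down from first touch to seat the cap
- cap_short_top (a point): centre of the flat top of the short bottle's white cap (cap 30 mm diameter, 18 mm high, on the bottle's axis); moves with the cap, z up
- bottle_middle: the middle one of the three filled matt black bottles with a white cap standing proud: 56 mm diameter, 132 mm high to the top of the cap when that is fully up, 122 mm when it is fully home; round, loose, upright on the table. Origin at the centre of its underside, z up its axis
- cap_middle (a joint): push-on travel of the middle bottle's cap, m: 0 = fully raised, 0.010 = fully home; starts at 0 to 0.002. It slides stiffly (about 4 N) and stays where it is left. The neck under it is soft: it gives 0.7 mm per N (3 mm at those 4 N) up to 14 mm and springs back when let go, so a finger travels about 11 to 14 mm down from first touch to seat the cap
- cap_middle_top (a point): centre of the flat top of the middle bottle's white cap (cap 30 mm diameter, 18 mm high, on the bottle's axis); moves with the cap, z up
- bottle_tall: the tall one of the three filled matt black bottles with a white cap standing proud: 66 mm diameter, 164 mm high to the top of the cap when that is fully up, 154 mm when it is fully home; round, loose, upright on the table. Origin at the centre of its underside, z up its axis
- cap_tall (a joint): push-on travel of the tall bottle's cap, m: 0 = fully raised, 0.010 = fully home; starts at 0 to 0.002. It slides stiffly (about 4 N) and stays where it is left. The neck under it is soft: it gives 0.7 mm per N (3 mm at those 4 N) up to 14 mm and springs back when let go, so a finger travels about 11 to 14 mm down from first touch to seat the cap
- cap_tall_top (a point): centre of the flat top of the tall bottle's white cap (cap 30 mm diameter, 18 mm high, on the bottle's axis); moves with the cap, z up
- roll_a: roll of labels standing on its end, paper with a grey band, 44 mm diameter, 45 mm high; a bystander. Origin at the centre of its underside
- roll_b: roll of labels standing on its end, paper with a blue band, 48 mm diameter, 35 mm high; a bystander. Origin at the centre of its underside
- empty_bottle: empty black bottle without a cap, 52 mm diameter, 100 mm high; a bystander. Origin at the centre of its underside
- jar: squat amber jar with a black lid, 74 mm diameter, 58 mm high; a bystander. Origin at the centre of its underside
- jug: open pale mug-shaped measuring jug with a handle, 84 mm diameter, 85 mm high; a bystander. Origin at the centre of its underside
- spare_cap: single white cap lying on the table, 30 mm diameter, 18 mm high; a bystander. Origin at the centre of its underside
- spatula: spatula lying flat on the table, 190 mm long; a bystander. Origin near its middle, at its underside
Mind the look-alikes: they are no part of the job. Leave any pink or red look-alike of the bottle_short alone.

How it is judged:
By the outcome, as a careful person would: the job done as asked, in the order asked, and still so for the second after the job is handed in, with the robot touching nothing.
It also fails if it takes over 46 s, if anything falls off the work surface, if the arm or the gripper's body presses on something with over 40 N, if the wrist force passes 120 N, or if a joint passes its speed limit or range.

## Working session

There is one attempt and no reset: what is moved stays moved. The work goes in short steps, Python scripts to look and compute and a tool call to move; the robot and the scene stay as the last step left them, time stands still between calls to the robot, and variables do not carry over. Pictures are saved under pics/ and viewed, at most 10 in all, crops included, and the job is handed in when it is done.

Besides the shell and the picture viewer there is one more tool, called after ">>>" as a command line: name --pt "numbers of a row" for each row, then --argument value for the rest. send_rows: Moves the arm, as the interface text tells. Its arguments: {"type":"object","properties":{"increments":{"type":"array"},"grip":{"type":"number"},"grip_force":{"type":"number"}},"required":["increments"]}

```bash
mkdir -p pics
python3 - <<'E'
from bench import r
import cv2,pickle
s=r.sense();print(s)
d={}
for n in("top","side"):
    d[n]=r.snapshot(n);cv2.imwrite(f"pics/{n}.png",d[n]["img"])
pickle.dump(d,open("d.pkl","wb"))
E
```

```text
{'time': 0.0, 'joint_pos': array([ 7.19974940e+01,  7.51261089e+00,  8.53287469e+01, -5.87878854e-05,
        8.72578158e+01, -4.89291277e+00]), 'qd': array([ 0.1501245 ,  0.11068384, -0.07181014, -0.09384274,  0.04738132,
        0.02298331]), 'joint_efforts': array([ 2.45843812e-04, -5.69420886e+01, -5.00535822e+01, -3.37044239e-04,
        1.49898708e-02, -7.72209773e-05]), 'tool_pos': array([135.89212135, 583.8337994 , 205.57556004]), 'tcp_rot': array([-1.79901183e+02, -8.40037629e-03,  1.66890402e+02]), 'ft_force': array([ 0.33022712, -0.25476706,  0.27443337]), 'wrist_torque': array([-0.04155757,  0.04681318,  0.00483465]), 'grip_force': 0.0, 'finger_gap': 85.47019717903581}
```

View pics/top.png

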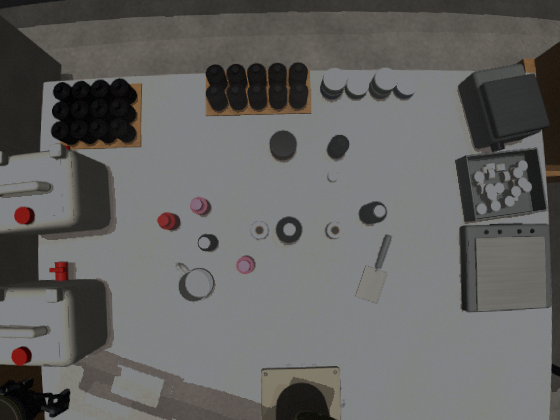

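View pics/side.png

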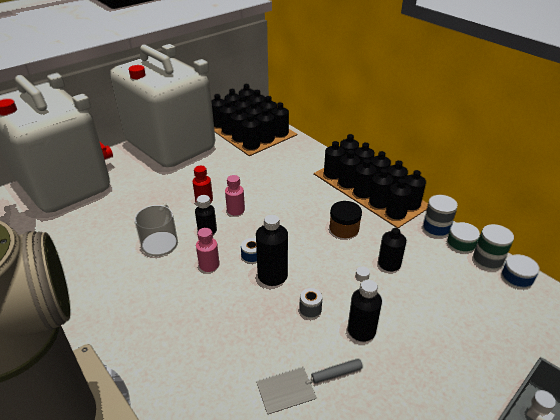

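The top view shows the three capped black bottles: short at about (206,242), tall at (289,230) and middle at (373,211). The pink and red look-alikes stand near the short one, and the gripper is at the lower left. Next I'll locate the caps.

```bash
cat > h.py <<'E'
import numpy as np,cv2
def world(c):
    K=np.array([[c["fx"],0,c["cx"]],[0,c["fy"],c["cy"]],[0,0,1]])
    v,u=np.mgrid[0:420,0:560]
    p=cv2.undistortPoints(np.dstack([u,v]).reshape(-1,1,2).astype(np.float64),K,np.array(c["D"])).reshape(420,560,2)
    z=c["z_map"].astype(float)
    P=np.dstack([p*z[...,None],z])
    T=np.linalg.inv(c["view"])
    return P@T[:3,:3].T+T[:3,3]
E
python3 - <<'E'
import pickle,numpy as np
from h import *
d=pickle.load(open("d.pkl","rb"))
W=world(d["top"]);im=d["top"]["img"]
for n,u,v,h in(("short",206,242,98),("mid",376,211,130),("tall",289,229,162),("pinkA",199,205,0),("pinkB",245,264,0),("red",167,220,0),("rollR",333,230,0),("rollL",260,230,0),("jug",197,283,0),("empty",338,145,0)):
    w=W[v-22:v+23,u-22:u+23].reshape(-1,3);g=im[v-22:v+23,u-22:u+23].reshape(-1,3).astype(int)
    if h:
        m=(w[:,2]>h-16)&(w[:,2]<h+12)&(g.min(1)>110)
        q=w[m]; print(n,m.sum(),q.mean(0).round(1),(q.min(0)).round(),q.max(0).round(), 'table z',np.median(w[(w[:,2]<15)][:,2]).round(1), 'mode z',np.median(q[:,2]).round(1))
    else:
        q=w[w[:,2]>25];print(n,np.median(q,0).round(),q[:,2].max().round())
W=world(d["side"]);im=d["side"]["img"]
for n,u,v,h in(("short",204,201,98),("mid",369,288,130),("tall",271,222,162)):
    w=W[v-15:v+16,u-15:u+16].reshape(-1,3);g=im[v-15:v+16,u-15:u+16].reshape(-1,3).astype(int)
    m=(w[:,2]>h-20)&(w[:,2]<h+12)&(g.min(1)>120);q=w[m];t=q[q[:,2]>np.percentile(q[:,2],90)-3]
    print(n,m.sum(),q.min(0).round(),q.max(0).round(),'top',len(t),t.mean(0).round(1))
E
```

```text
short 98 [461.5 243.  100.4] [449. 229.  95.] [475. 256. 106.] table z 1.4 mode z 100.5
mid 92 [ 530.2 -198.7  132.8] [ 517. -211.  127.] [ 542. -185.  137.] table z 1.3 mode z 132.9
tall 105 [489.5  27.7 163.6] [477.  15. 158.] [504.  40. 169.] table z 1.2 mode z 163.6
pinkA [556. 255.  72.] 1160.0
pinkB [404. 139.  73.] 1160.0
red [519. 339.  73.] 1160.0
rollR [486. -96.  46.] 1160.0
rollL [491.  94.  38.] 1160.0
jug [355. 291.  68.] 1160.0
empty [ 705. -108.   80.] 1160.0
short 77 [449. 229.  98.] [476. 256. 104.] top 72 [463.  240.8 101.1]
mid 158 [ 518. -215.  129.] [ 546. -186.  136.] top 137 [ 531.1 -201.1  133.8]
tall 110 [476.  12. 156.] [506.  39. 167.] top 97 [490.6  25.1 164.6]
```

Run:
```python
import pickle,numpy as np
from h import *
d=pickle.load(open("d.pkl","rb"))
G={}
for n in("top","side"):
    w=world(d[n]).reshape(-1,3);w=w[(w[:,2]>25)&(w[:,2]<500)]
    for p in w:
        k=(int(p[0]//40),int(p[1]//40));G[k]=max(G.get(k,0),p[2])
print("y    ",[40*j for j in range(18,2,-1)])
for i in range(16,-1,-1): print(i*40,*["%4d"%G.get((i,j),0) for j in range(18,2,-1)])
```

```text
y     [720, 680, 640, 600, 560, 520, 480, 440, 400, 360, 320, 280, 240, 200, 160, 120]
640    0  268  245  245  268  270  232    0    0    0    0    0    0    0    0    0
600  242  245  245  290  293  245  223    0    0    0    0    0    0    0    0    0
560  243  295  295  295  295  245  230    0    0    0    0   66  105   69    0    0
520  243  245  264  265  246  245  235    0    0  102  105   69  104   67    0    0
480  241  242  263  265  240  238  217    0    0  102  104   50   71   70    0   40
440    0    0    0    0    0    0    0    0    0    0    0    0  105  106    0   39
400    0    0   76   77    0    0    0    0    0    0   68   73    0   49   70  105
360  213  267  223  222  270  269    0    0    0    0   70   89   89   87   68  105
320  242  268  245  245  270  269    0    0    0    0    0   90   89   88    0    0
280  242  246  289  287  284  244    0    0    0    0    0   88   89    0    0    0
240  245  294  297  295  294  245    0    0    0    0    0    0    0    0    0    0
200  244  247  264  265  245  244    0    0    0    0    0    0    0    0    0    0
160  224  243  347  394  467  480    0    0    0    0    0    0    0    0    0    0
120    0    0  350  348  405  482  349    0    0    0    0    0    0    0    0    0
80    0    0    0    0    0  385  341    0    0    0    0    0    0    0    0    0
40    0    0    0    0    0    0    0    0    0    0    0    0    0    0    0    0
0    0    0    0    0    0    0    0    0    0    0    0    0    0    0    0    0
```

>>> send_rows --pt "-9 -38 0 0 0 0" --pt "-9 -38 0 0 0 0" --pt "-9 -38 0 0 0 0" --pt "-9 -38 0 0 0 0" --grip 1

```text
time: 0.6
tool_pos: [136.4, 426.7, 206.0]
tcp_rot: [-180.0, -0.0, 166.9]
ft_force: [1.1, -0.7, 0.5]
finger_gap: 11.9
grip_force: 0.0
```

>>> send_rows --pt "-45 -13 0 0 0 0" --pt "-45 -13 0 0 0 0" --pt "-45 -13 0 0 0 0" --pt "-45 -13 0 0 0 0" --pt "-45 -13 0 0 0 0"

```text
time: 1.23
tool_pos: [342.1, 312.8, 206.3]
tcp_rot: [-180.0, -0.0, 166.9]
ft_force: [0.9, 0.8, -0.1]
finger_gap: 0.1
grip_force: 0.0
```

>>> send_rows --pt "-45 -13 15 0 0 0" --pt "-45 -13 20 0 0 0" --pt "-44 -14 25 0 0 0" --pt "0 0 15 0 0 0" --pt "0 0 0 0 0 0"

```text
time: 1.85
tool_pos: [460.8, 244.0, 129.7]
tcp_rot: [-179.9, -0.2, 166.8]
ft_force: [-0.2, -0.1, -0.0]
finger_gap: -0.0
grip_force: 0.0
```

>>> send_rows --pt "-1 -1 10 0 0 0" --pt "-0.5 -0.5 10 0 0 0" --pt "0 0 5 0 0 0" --pt "0 0 0 0 0 0"

```text
time: 2.35
tool_pos: [463.1, 242.8, 106.2]
tcp_rot: [-180.0, -0.0, 166.9]
ft_force: [-0.2, -0.2, 0.7]
finger_gap: -0.1
grip_force: 0.0
```

Run:
```python
from bench import r
import cv2
im=r.snapshot("side")["img"];cv2.imwrite("pics/s1.png",cv2.resize(im[130:290,110:310],None,fx=3,fy=3))
print(r.sense()["tool_pos"])
```

```text
[463.4232555  242.84240277 106.61124678]
```

View pics/s1.png

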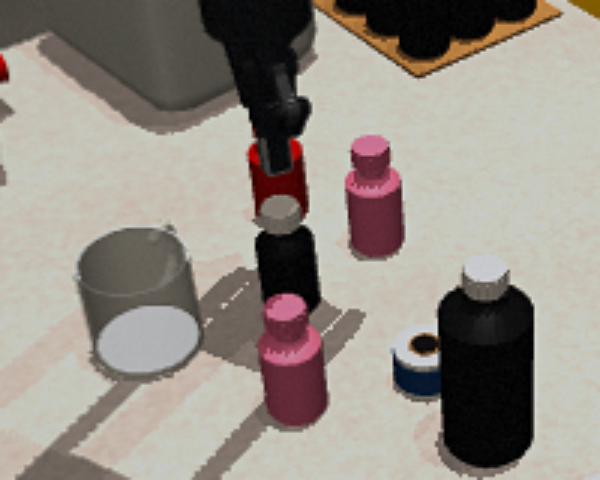

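The tip hangs over the short bottle's cap (tip at crop (275,172), cap top at (280,205)). The gap looks larger than the 6 mm I expected, so I'll check it with depth.

Run:
```python
from bench import r
from h import *
c=r.snapshot("side");W=world(c);im=c["img"]
for v in range(160,212,3): print(v,[tuple(W[v,u].round().astype(int)) for u in (199,202,205)], im[v,202])
```

```text
160 [(np.int64(452), np.int64(215), np.int64(224)), (np.int64(453), np.int64(204), np.int64(229)), (np.int64(455), np.int64(196), np.int64(232))] [22 22 22]
163 [(np.int64(453), np.int64(219), np.int64(213)), (np.int64(455), np.int64(210), np.int64(218)), (np.int64(451), np.int64(191), np.int64(229))] [18 18 17]
166 [(np.int64(459), np.int64(231), np.int64(197)), (np.int64(442), np.int64(187), np.int64(228)), (np.int64(449), np.int64(189), np.int64(223))] [26 24 25]
169 [(np.int64(447), np.int64(212), np.int64(204)), (np.int64(440), np.int64(186), np.int64(221)), (np.int64(448), np.int64(188), np.int64(217))] [10 12 12]
172 [(np.int64(447), np.int64(214), np.int64(196)), (np.int64(444), np.int64(195), np.int64(207)), (np.int64(452), np.int64(197), np.int64(202))] [13  7 10]
175 [(np.int64(447), np.int64(216), np.int64(187)), (np.int64(450), np.int64(208), np.int64(190)), (np.int64(459), np.int64(211), np.int64(184))] [10  8  8]
178 [(np.int64(459), np.int64(239), np.int64(161)), (np.int64(464), np.int64(234), np.int64(162)), (np.int64(469), np.int64(230), np.int64(162))] [14 13 13]
1
[... 1014 characters left out ...]
2), np.int64(99)), (np.int64(466), np.int64(237), np.int64(100))] [112 124 130]
202 [(np.int64(450), np.int64(237), np.int64(100)), (np.int64(454), np.int64(230), np.int64(102)), (np.int64(461), np.int64(230), np.int64(98))] [118 128 137]
205 [(np.int64(449), np.int64(238), np.int64(91)), (np.int64(453), np.int64(231), np.int64(92)), (np.int64(458), np.int64(226), np.int64(93))] [ 89  98 103]
208 [(np.int64(453), np.int64(246), np.int64(75)), (np.int64(456), np.int64(238), np.int64(78)), (np.int64(459), np.int64(229), np.int64(83))] [44 45 48]
211 [(np.int64(447), np.int64(238), np.int64(74)), (np.int64(452), np.int64(233), np.int64(74)), (np.int64(459), np.int64(231), np.int64(72))] [9 7 9]
```

>>> send_rows --pt "0 0 1.5 0 0 0" --pt "0 0 1.5 0 0 0" --pt "0 0 1.5 0 0 0" --pt "0 0 1.5 0 0 0" --pt "0 0 0 0 0 0"

```text
time: 3.08
tool_pos: [463.5, 242.6, 100.4]
tcp_rot: [-180.0, -0.0, 166.9]
ft_force: [0.1, 0.3, 0.3]
finger_gap: -0.3
grip_force: 0.0
```

>>> send_rows --pt "0 0 1.5 0 0 0" --pt "0 0 1.5 0 0 0" --pt "0 0 1.5 0 0 0" --pt "0 0 0 0 0 0"

```text
time: 3.58
tool_pos: [463.4, 242.6, 95.9]
tcp_rot: [-180.0, -0.0, 166.9]
ft_force: [0.8, 1.0, -0.1]
finger_gap: 0.1
grip_force: 0.0
```

Run:
```python
from bench import r
from h import *
c=r.snapshot("side");W=world(c);im=c["img"]
for v in range(178,206,2): print(v,[W[v,u].round().astype(int).tolist() for u in (197,200,203,206)], im[v,202])
cv2.imwrite("pics/s2.png",cv2.resize(im[160:230,150:250],None,fx=6,fy=6,interpolation=0))
c=r.snapshot("wrist");cv2.imwrite("pics/w2.png",c["img"]); print(r.sense())
```

```text
178 [[453, 236, 166], [447, 212, 182], [450, 204, 184], [461, 212, 175]] [9 6 5]
180 [[455, 242, 156], [446, 212, 177], [456, 217, 169], [470, 229, 156]] [11  7 12]
182 [[454, 242, 151], [458, 234, 154], [464, 232, 152], [468, 226, 153]] [11 11 10]
184 [[456, 247, 142], [458, 236, 147], [463, 231, 148], [469, 229, 146]] [12  9  9]
186 [[456, 248, 135], [456, 234, 143], [460, 228, 145], [468, 228, 141]] [10  8 10]
188 [[456, 249, 129], [457, 236, 136], [462, 231, 137], [468, 229, 135]] [13 12 12]
190 [[503, 339, 49], [459, 241, 127], [461, 231, 132], [471, 235, 125]] [7 5 5]
192 [[502, 339, 43], [457, 239, 123], [512, 326, 46], [521, 326, 42]] [27 29 74]
194 [[501, 337, 39], [506, 332, 39], [512, 326, 40], [519, 325, 37]] [ 0  0 77]
196 [[500, 338, 32], [462, 252, 102], [468, 249, 101], [473, 243, 101]] [113 122 128]
198 [[453, 250, 102], [458, 246, 102], [463, 241, 102], [470, 238, 101]] [114 122 130]
200 [[449, 243, 103], [454, 238, 103], [461, 238, 99], [464, 230, 103]] [115 125 133]
202 [[450, 246, 94], [452, 236, 100], [457, 231, 100], [463, 228, 99]] [116 128 134]
204 [[447, 242, 93], [450, 234, 96], [456, 231, 94], [461, 226, 95]] [ 89  97 104]
{'time': 3.675, 'joint_pos': array([ 2.20136104e+01,  2.70503220e-01,  1.04605292e+02,  1.16195259e-04,
        7.51257205e+01, -5.48734113e+01]), 'qd': array([ 0.12544565, -0.05161865, -0.03869327,  0.07077974, -0.03467491,
        0.03217402]), 'joint_efforts': array([ 8.98777807e-05, -4.74409997e+01, -4.71821773e+01, -3.20202016e-04,
        1.29763441e-03, -6.83251173e-06]), 'tool_pos': array([463.61234591, 242.66676902,  96.08908249]), 'tcp_rot': array([-1.79999220e+02, -1.30439126e-03,  1.66886992e+02]), 'ft_force': array([0.07475552, 0.36927404, 0.15193945]), 'wrist_torque': array([0.00556733, 0.0043158 , 0.03466933]), 'grip_force': 0.0, 'finger_gap': 0.20838804784457607}
```

View pics/s2.png

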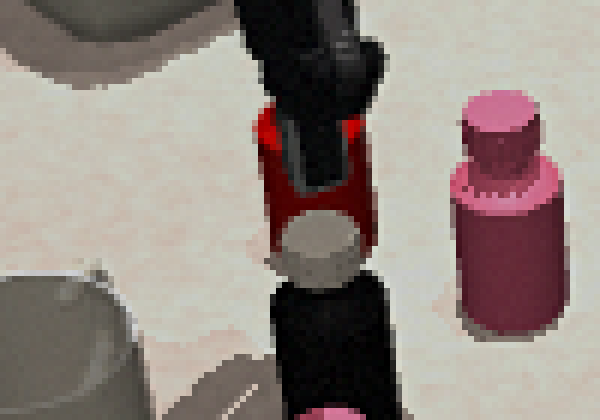

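View pics/w2.png

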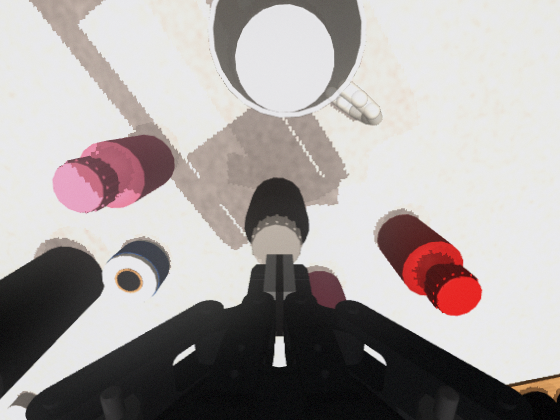

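The side view shows the fingertip centred over the cap but about 20 mm above its top (tip at crop (318,190), cap at (320,235)). The wrist view agrees: tip at (280,275), cap at (278,240). The real tip therefore sits about 24 mm higher than the TCP reading, so I'll go down slowly, guided by force.

>>> send_rows --pt "0 0 4 0 0 0" --pt "0 0 4 0 0 0" --pt "0 0 3 0 0 0" --pt "0 0 2 0 0 0" --pt "0 0 0 0 0 0"

```text
time: 4.3
tool_pos: [463.5, 242.6, 82.9]
tcp_rot: [-180.0, -0.0, 166.9]
ft_force: [-0.5, 1.3, 0.0]
finger_gap: 0.4
grip_force: 0.0
```

>>> send_rows --pt "0 0 1.5 0 0 0" --pt "0 0 1.5 0 0 0" --pt "0 0 0 0 0 0"

```text
time: 4.68
tool_pos: [463.5, 242.6, 80.0]
tcp_rot: [-180.0, -0.0, 166.9]
ft_force: [-0.9, -1.3, -0.5]
finger_gap: 0.1
grip_force: 0.0
```

>>> send_rows --pt "0 0 1.5 0 0 0" --pt "0 0 1.5 0 0 0" --pt "0 0 0 0 0 0"

```text
time: 5.05
tool_pos: [463.5, 242.6, 76.9]
tcp_rot: [-180.0, -0.0, 166.9]
ft_force: [-0.9, -0.7, -0.4]
finger_gap: -0.2
grip_force: 0.0
```

Run:
```python
from bench import r
from h import *
for n in("side",):
    c=r.snapshot(n);W=world(c);im=c["img"].astype(int)
    a=np.zeros((420,560),bool);a[150:230,170:240]=1
    near=a&(np.hypot(W[...,0]-463,W[...,1]-242)<35)
    f=near&(im.max(2)<60)&(W[...,2]>98)&(W[...,2]<145)
    k=near&(im.min(2)>80)&(W[...,2]>80)&(W[...,2]<112)
    print("finger",f.sum(),W[f].min(0).round(),W[f].mean(0).round(1),W[f].max(0).round());t=k&(W[...,2]>97)
    print("cap",W[t].min(0).round(),W[t].mean(0).round(1),W[t].max(0).round())
    cv2.imwrite("pics/s3.png",cv2.resize(c["img"][160:230,150:250],None,fx=6,fy=6,interpolation=0))
```

```text
finger 94 [453. 226. 105.] [461.8 234.5 124. ] [474. 251. 145.]
cap [447. 226.  97.] [459.  236.2 100.9] [476. 252. 105.]
```

View pics/s3.png

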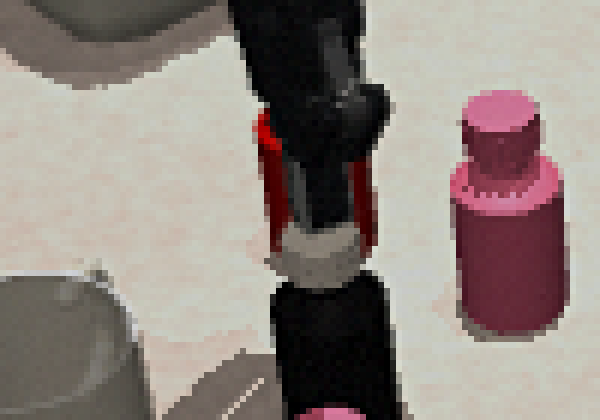

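The fingertip (crop (325,225)) is now centred on the cap top (320,240), almost touching. I'll continue in small steps.

>>> send_rows --pt "0 0 1.5 0 0 0" --pt "0 0 1.5 0 0 0" --pt "0 0 0 0 0 0"

```text
time: 5.48
tool_pos: [463.6, 242.7, 74.0]
tcp_rot: [-180.0, -0.0, 166.9]
ft_force: [-0.4, 0.2, 0.6]
finger_gap: 0.1
grip_force: 0.3
```

>>> send_rows --pt "0 0 1 0 0 0" --pt "0 0 1 0 0 0" --pt "0 0 0 0 0 0"

```text
time: 5.85
tool_pos: [463.8, 242.7, 72.3]
tcp_rot: [180.0, 0.0, 166.9]
ft_force: [-0.7, 0.2, 3.2]
finger_gap: -0.1
grip_force: 1.6
```

>>> send_rows --pt "0 0 1 0 0 0" --pt "0 0 1 0 0 0" --pt "0 0 0 0 0 0"

```text
time: 6.22
tool_pos: [463.7, 242.7, 70.1]
tcp_rot: [180.0, 0.0, 166.9]
ft_force: [0.5, 0.5, 3.8]
finger_gap: 0.3
grip_force: 1.9
```

>>> send_rows --pt "0 0 1.2 0 0 0" --pt "0 0 1.2 0 0 0" --pt "0 0 1.2 0 0 0" --pt "0 0 1.2 0 0 0" --pt "0 0 0 0 0 0"

```text
time: 6.85
tool_pos: [463.6, 242.7, 65.2]
tcp_rot: [180.0, 0.0, 166.9]
ft_force: [0.2, 0.3, 4.3]
finger_gap: 0.2
grip_force: 1.8
```

>>> send_rows --pt "0 0 1 0 0 0" --pt "0 0 1 0 0 0" --pt "0 0 1 0 0 0" --pt "0 0 0 0 0 0"

```text
time: 7.35
tool_pos: [463.6, 242.7, 62.3]
tcp_rot: [180.0, 0.0, 166.9]
ft_force: [-1.2, -0.6, 5.0]
finger_gap: -0.4
grip_force: 2.2
```

>>> send_rows --pt "0 0 1 0 0 0" --pt "0 0 1 0 0 0" --pt "0 0 0 0 0 0"

```text
time: 7.72
tool_pos: [463.7, 242.7, 60.6]
tcp_rot: [180.0, 0.0, 166.9]
ft_force: [-0.3, 0.1, 6.2]
finger_gap: 0.3
grip_force: 3.5
```

>>> send_rows --pt "0 0 1 0 0 0" --pt "0 0 1 0 0 0" --pt "0 0 0 0 0 0"

```text
time: 8.1
tool_pos: [463.9, 242.8, 58.9]
tcp_rot: [180.0, 0.0, 166.9]
ft_force: [-2.0, -1.0, 9.7]
finger_gap: -0.3
grip_force: 4.7
```

>>> send_rows --pt "0 0 -3 0 0 0" --pt "0 0 -6 0 0 0" --pt "0 0 -15 0 0 0" --pt "0 0 -50 0 0 0" --pt "0 0 -60 0 0 0"

```text
time: 8.72
tool_pos: [462.2, 242.1, 192.7]
tcp_rot: [-179.9, -0.2, 166.9]
ft_force: [1.3, 1.1, -0.1]
finger_gap: 0.4
grip_force: 0.0
```

>>> send_rows --pt "0 0 -30 0 0 0" --pt "0 0 0 0 0 0"

```text
time: 8.98
tool_pos: [465.3, 243.4, 226.5]
tcp_rot: [179.8, 0.3, 166.9]
ft_force: [0.4, -0.2, -0.4]
finger_gap: -0.0
grip_force: 0.0
```

Run:
```python
from bench import r
from h import *
c=r.snapshot("side");W=world(c);im=c["img"].astype(int)
for n,x,y in(("short",463,242),("mid",530.5,-200),("tall",490,26.5)):
    t=(np.hypot(W[...,0]-x,W[...,1]-y)<22)&(im.min(2)>75)&(W[...,2]>82)&(W[...,2]<172)
    z=np.percentile(W[...,2][t],[50,70,90]);k=t&(W[...,2]>z[2]-4);print(n,z.round(1),W[k].mean(0).round(1))
s=r.sense();print(s["tool_pos"],s["tcp_rot"])
p=np.array([490,26.5])-s["tool_pos"][:2]
for n,q in(("mid",np.array([530.5,-200])),("tall",np.array([490,26.5]))):
    p=q-s["tool_pos"][:2];a=np.radians(s["tcp_rot"][2]);print(n,"tool dx,dy",np.cos(a)*p[0]+np.sin(a)*p[1],np.sin(a)*p[0]-np.cos(a)*p[1])
```

```text
short [91.2 92.2 93.4] [462.3 240.   92. ]
mid [132.9 133.5 134.8] [ 530.  -201.6  133.5]
tall [163.  164.3 165.3] [489.9  24.7 164.1]
[464.17697519 242.91587102 223.85812976] [1.79915477e+02 1.19785602e-01 1.66889905e+02]
mid tool dx,dy -165.0578513049644 -416.32813758174444
tall tool dx,dy -74.23805250998149 -204.91795772552555
```

>>> send_rows --pt "-16.5 -41.6 0 0 0 0" --pt "-16.5 -41.6 0 0 0 0" --pt "-16.5 -41.6 0 0 0 0" --pt "-16.5 -41.6 0 0 0 0" --pt "-16.5 -41.6 0 0 0 0"

```text
time: 9.65
tool_pos: [495.6, 20.0, 220.2]
tcp_rot: [-180.0, -0.2, 166.9]
ft_force: [0.8, 0.1, 0.2]
finger_gap: 0.0
grip_force: 0.0
```

>>> send_rows --pt "-16.5 -41.6 0 0 0 0" --pt "-16.5 -41.6 0 0 0 0" --pt "-16.5 -41.6 0 0 0 0" --pt "-16.5 -41.6 0 0 0 0" --pt "-16.5 -41.6 0 0 0 0"

```text
time: 10.28
tool_pos: [528.8, -200.8, 220.1]
tcp_rot: [179.9, -0.2, 166.9]
ft_force: [0.3, 0.1, -0.2]
finger_gap: 0.1
grip_force: 0.0
```

>>> send_rows --pt "0 0 30 0 0 0" --pt "0 0 40 0 0 0" --pt "0 0 20 0 0 0" --pt "0 0 10 0 0 0" --pt "0 0 0 0 0 0"

```text
time: 10.9
tool_pos: [529.8, -199.6, 122.1]
tcp_rot: [180.0, -0.0, 166.9]
ft_force: [-0.1, 0.3, -0.2]
finger_gap: -0.1
grip_force: 0.0
```

>>> send_rows --pt "0 0 5 0 0 0" --pt "0 0 4 0 0 0" --pt "0 0 3 0 0 0" --pt "0 0 0 0 0 0"

```text
time: 11.4
tool_pos: [529.8, -199.8, 110.1]
tcp_rot: [180.0, -0.0, 166.9]
ft_force: [0.4, 1.5, 0.1]
finger_gap: 0.3
grip_force: 0.0
```

>>> send_rows --pt "0 0 1.5 0 0 0" --pt "0 0 1.5 0 0 0" --pt "0 0 1.5 0 0 0" --pt "0 0 1.5 0 0 0" --pt "0 0 0 0 0 0"

```text
time: 12.02
tool_pos: [530.1, -200.0, 104.6]
tcp_rot: [-180.0, 0.0, 166.9]
ft_force: [-2.6, 0.4, 3.6]
finger_gap: 0.4
grip_force: 1.6
```

>>> send_rows --pt "0 0 1.2 0 0 0" --pt "0 0 1.2 0 0 0" --pt "0 0 0 0 0 0"

```text
time: 12.4
tool_pos: [530.0, -199.9, 101.9]
tcp_rot: [-180.0, 0.0, 166.9]
ft_force: [-0.4, 0.2, 4.1]
finger_gap: 0.0
grip_force: 1.9
```

>>> send_rows --pt "0 0 1.2 0 0 0" --pt "0 0 1.2 0 0 0" --pt "0 0 1.2 0 0 0" --pt "0 0 1.2 0 0 0" --pt "0 0 0 0 0 0"

```text
time: 13.02
tool_pos: [530.0, -199.9, 97.0]
tcp_rot: [-180.0, 0.0, 166.9]
ft_force: [-0.2, 0.1, 3.8]
finger_gap: -0.4
grip_force: 1.8
```

>>> send_rows --pt "0 0 1 0 0 0" --pt "0 0 1 0 0 0" --pt "0 0 1 0 0 0" --pt "0 0 0 0 0 0"

```text
time: 13.52
tool_pos: [530.0, -199.9, 94.1]
tcp_rot: [-180.0, 0.0, 166.9]
ft_force: [-0.1, 0.3, 4.9]
finger_gap: -0.0
grip_force: 2.3
```

>>> send_rows --pt "0 0 1 0 0 0" --pt "0 0 1 0 0 0" --pt "0 0 0 0 0 0"

```text
time: 13.9
tool_pos: [530.1, -200.0, 92.5]
tcp_rot: [-180.0, 0.0, 166.9]
ft_force: [-1.1, 0.5, 7.5]
finger_gap: -0.1
grip_force: 3.5
```

>>> send_rows --pt "0 0 1 0 0 0" --pt "0 0 0 0 0 0"

```text
time: 14.15
tool_pos: [530.2, -200.0, 91.7]
tcp_rot: [-180.0, 0.0, 166.9]
ft_force: [-0.8, 0.8, 8.8]
finger_gap: -0.6
grip_force: 4.1
```

>>> send_rows --pt "0 0 -3 0 0 0" --pt "0 0 -6 0 0 0" --pt "0 0 -20 0 0 0" --pt "0 0 -50 0 0 0" --pt "0 0 -40 0 0 0"

```text
time: 14.78
tool_pos: [530.0, -199.9, 212.9]
tcp_rot: [-180.0, 0.1, 166.9]
ft_force: [0.2, -1.4, 0.2]
finger_gap: 0.1
grip_force: 0.0
```

>>> send_rows --pt "18 42 0 0 0 0" --pt "18 42 0 0 0 0" --pt "18 42 0 0 0 0" --pt "18 42 0 0 0 0" --pt "18 43 0 0 0 0"

```text
time: 15.4
tool_pos: [489.7, 27.4, 211.2]
tcp_rot: [180.0, 0.0, 166.9]
ft_force: [0.9, 0.3, -0.6]
finger_gap: -0.2
grip_force: 0.0
```

>>> send_rows --pt "0 0 0 0 0 0" --pt "0 0 0 0 0 0"

```text
time: 15.65
tool_pos: [490.3, 25.7, 210.8]
tcp_rot: [-180.0, 0.0, 166.9]
ft_force: [-0.1, -0.4, 0.5]
finger_gap: 0.1
grip_force: 0.0
```

Run:
```python
from bench import r
from h import *
c=r.snapshot("side");W=world(c);im=c["img"].astype(int)
for n,x,y in(("short",463,242),("mid",530.5,-200),("tall",490,26.5)):
    t=(np.hypot(W[...,0]-x,W[...,1]-y)<22)&(im.min(2)>75)&(W[...,2]>82)&(W[...,2]<172)
    if t.sum(): z=np.percentile(W[...,2][t],[50,70,90]);k=t&(W[...,2]>z[2]-4);print(n,z.round(1),W[k].mean(0).round(1))
```

```text
short [91.1 92.  92.8] [462.5 240.8  91.6]
mid [123.1 124.  125.3] [ 530.1 -201.5  123.8]
tall [163.  164.3 165.3] [490.1  24.2 164.2]
```

>>> send_rows --pt "0 0 25 0 0 0" --pt "0 0 25 0 0 0" --pt "0 0 11 0 0 0" --pt "0 0 5 0 0 0" --pt "0 0 0 0 0 0"

```text
time: 16.32
tool_pos: [490.4, 25.6, 144.5]
tcp_rot: [-180.0, 0.0, 166.9]
ft_force: [-1.0, 0.4, 0.0]
finger_gap: 0.0
grip_force: 0.0
```

>>> send_rows --pt "0 0 2 0 0 0" --pt "0 0 1.5 0 0 0" --pt "0 0 1.5 0 0 0" --pt "0 0 1.5 0 0 0" --pt "0 0 0 0 0 0"

```text
time: 16.95
tool_pos: [490.1, 26.0, 137.5]
tcp_rot: [-180.0, -0.0, 166.9]
ft_force: [-0.4, -0.1, -0.2]
finger_gap: 0.1
grip_force: 0.1
```

>>> send_rows --pt "0 0 1.2 0 0 0" --pt "0 0 1.2 0 0 0" --pt "0 0 0 0 0 0"

```text
time: 17.32
tool_pos: [490.3, 26.0, 135.4]
tcp_rot: [180.0, 0.0, 166.9]
ft_force: [-0.9, 0.1, 2.8]
finger_gap: 0.0
grip_force: 1.6
```

Contact was at about 137.5, so the cap should seat near 125.

>>> send_rows --pt "0 0 1.2 0 0 0" --pt "0 0 1.2 0 0 0" --pt "0 0 1.2 0 0 0" --pt "0 0 1.2 0 0 0" --pt "0 0 0 0 0 0"

```text
time: 17.95
tool_pos: [490.2, 26.0, 130.3]
tcp_rot: [180.0, 0.0, 166.9]
ft_force: [0.0, 1.0, 3.7]
finger_gap: -0.1
grip_force: 1.8
```

>>> send_rows --pt "0 0 1.2 0 0 0" --pt "0 0 1.2 0 0 0" --pt "0 0 1.2 0 0 0" --pt "0 0 1.2 0 0 0" --pt "0 0 0 0 0 0"

```text
time: 18.58
tool_pos: [490.3, 26.0, 125.7]
tcp_rot: [180.0, 0.0, 166.9]
ft_force: [-1.1, 0.7, 5.6]
finger_gap: 0.1
grip_force: 2.6
```

>>> send_rows --pt "0 0 1 0 0 0" --pt "0 0 1 0 0 0" --pt "0 0 0 0 0 0"

```text
time: 18.95
tool_pos: [490.4, 26.0, 124.0]
tcp_rot: [180.0, 0.0, 166.9]
ft_force: [-1.9, 0.9, 7.5]
finger_gap: 0.3
grip_force: 3.8
```

>>> send_rows --pt "0 0 1 0 0 0" --pt "0 0 0 0 0 0"

```text
time: 19.2
tool_pos: [490.5, 26.0, 123.2]
tcp_rot: [180.0, 0.0, 166.9]
ft_force: [-2.2, -0.7, 9.7]
finger_gap: 0.0
grip_force: 4.4
```

>>> send_rows --pt "0 0 -3 0 0 0" --pt "0 0 -6 0 0 0" --pt "0 0 -20 0 0 0" --pt "0 0 -50 0 0 0" --pt "0 0 -40 0 0 0"

```text
time: 19.82
tool_pos: [489.8, 26.0, 242.7]
tcp_rot: [-180.0, -0.0, 166.9]
ft_force: [0.1, -0.9, 0.2]
finger_gap: -0.3
grip_force: 0.0
```

>>> send_rows --pt "0 0 -20 0 0 0" --pt "0 0 0 0 0 0" --pt "0 0 0 0 0 0" --pt "0 0 0 0 0 0"

```text
time: 20.32
tool_pos: [489.2, 26.0, 259.4]
tcp_rot: [-180.0, -0.2, 166.9]
ft_force: [0.8, -0.1, -1.0]
finger_gap: 0.0
grip_force: 0.0
```

Run:
```python
from bench import r
from h import *
c=r.snapshot("side");W=world(c);im=c["img"].astype(int)
for n,x,y in(("short",463,242),("mid",530.5,-200),("tall",490,26.5)):
    t=(np.hypot(W[...,0]-x,W[...,1]-y)<22)&(im.min(2)>75)&(W[...,2]>82)&(W[...,2]<172)
    if t.sum(): z=np.percentile(W[...,2][t],[50,70,90]);k=t&(W[...,2]>z[2]-4);print(n,z.round(1),W[k].mean(0).round(1))
cv2.imwrite("pics/end.png",c["img"])
```

```text
short [91.3 92.3 93.3] [462.4 240.4  91.9]
mid [123.5 124.2 125.4] [ 530.4 -201.5  124.1]
tall [155.2 156.3 157.1] [489.9  24.5 156.1]
```

View pics/end.png

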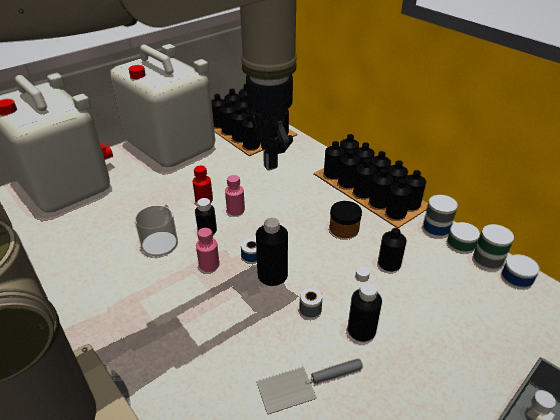

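All three caps are home (short at (204,205), tall at (271,225), middle at (369,292)). Nothing else has moved, and the gripper hangs clear at (270,165).

```bash
python3 -c "
from bench import r
print(r.hand_in())"
```

```text
the job is handed in; nothing more can be done
None
```

I pressed the short, middle and tall caps fully home in that order, with no force reading above 10 N; the bottles didn't move, the arm finished clear, and I handed the job in at about 20 s.

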